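Put the paint spreader away in its case and secure the lid

TASK

Draw the red-handled spreader out of the slanted drip stand and slide it gently, blade down, into the empty slot of the green case until it is fully home, and let go of it; don't drop it in. Then swing the white lid shut, and last turn the orange turnbutton a quarter turn, to its stop, so that its wing lies across the lid's tab. Leave the two spare spreaders and the bottles, cups and tape where they stand.

Things in the scene. Friction and masses are not known exactly. Their poses are not given: they have to be found in the camera images.
- spreader: Spreader to put away: steel blade 80 wide (its x) x 4 thick (y) x 85 long (z; lowest 10 mm only 68 wide), red grip bar 70 (x) x 16 (y) x 32 (z) along its top, spanning z = 85 to 117; about 130 g. Origin: middle of the blade's lower edge; z points from there to the grip. Starts in the slanted stand, z leaning 35 degrees from vertical.
- spreader_grip (a point): Centre of the red grip bar, 101 mm up the spreader's z from its origin.
- stand: Fixed wooden drip stand: base board 130 (x) x 100 (y) x 12 with a leaning slot between two cheeks (27 over both, 100 long). Origin: centre of the underside, z up. The slot lies in the stand's x-z plane; its upward direction is (-sin 35 deg, 0, cos 35 deg) in the stand's frame, leaning to the stand's -x (roughly world +y). Slot 86 long, 7 wide, 55 deep.
- stand_seat (a point): Middle of the floor of the stand's slanted slot, 45 mm above the stand's origin.
- case: Fixed green case: open box 110 (x) x 190 (y) x 90 high, walls 5; origin: centre of the underside, z up. In it three grey upright guides with slots along x, at y = -52, 0, +52; two hold spare spreaders, one is empty. White lid hinged on the far (+x) rim. Beside the +y wall a green boss (36 x 60 x 88 high, at x = 0) carries the orange turnbutton.
- slot: The empty guide in the case (any of the three places). Origin: middle of the slot's floor, z up, x along the slot. Slot 86 long (x), 7 wide (y), 50 deep, with flared lips from 50 to 59 mm above its floor, opening to about 20. A spreader fully home has its origin here, its grip 85 to 117 mm above the slot floor, above the case's rim.
- slot_mouth (a point): Middle of the empty slot's mouth, 50 mm above its floor.
- lid (a joint): Lid angle, rad: 0 = shut, grows as it opens; starts about upright (1.5 to 1.8); stiff hinge, stays where left, about 2 N at the free edge moves it. A white box-shaped cover 110 x 190 x 40 deep, open below; shut, its top is 130 mm above the table. From its +y side a tab 40 (x) x 24 (y) x 6 sticks out at rim level.
- lid_hinge (a point): Middle of the lid's hinge line, at the case's local (55, 0, 90) mm; the line runs along the case's y.
- lid_edge (a point): Middle of the lid's free edge on the outer face: in the lid 110 mm from the hinge line and 40 mm to the outer side. When shut it is at the case's local (-55, 0, 130) mm.
- turnbutton (a joint): Turnbutton angle, rad: 0 = released, wing along the case's x; grows counter-clockwise seen from above to its stop at 1.571 = secured, wing along the case's y, over the lid's tab. Stiff, stays where it is left.
- turnbutton_fin (a point): Middle of the turnbutton's upright finger fin, on its vertical axis, at the case's local (0, 137, 122) mm. The fin is orange, 50 long x 10 thick, from 106 to 138 mm above the table; below it lies the wing, 64 x 14, 98 to 106 mm above the table.
- spare_a: Spare spreader with black grip, same size as the red one, standing in another guide of the case; leave alone. Origin: middle of the blade's lower edge.
- spare_b: Second spare spreader with black grip, as spare_a; leave alone.
- squeeze_bottle: white squeeze bottle with red cap, 54 dia x 130 tall mm, a bystander. Origin: centre of the underside.
- paint_jar: amber glass paint jar, 60 dia x 75 tall mm, a bystander. Origin: centre of the underside.
- mixing_cup: clear plastic mixing cup, 72 dia x 45 tall mm, a bystander. Origin: centre of the underside.
- tape_roll: yellow roll of masking tape lying flat, 100 dia x 24 tall mm, a bystander. Origin: centre of the underside.
- reducer_can: steel can with blue label, 70 dia x 120 tall mm, a bystander. Origin: centre of the underside.
- rinse_cup: white rinse cup, 80 dia x 80 tall mm, a bystander. Origin: centre of the underside.
Not all that is in view belongs to the job. What is shaped like the spreader but blue or turquoise is not meant.

How it is judged:
On the way, in this order (a step that is already met when the one before it is completed fails the run):
1. the spreader is drawn out of the slanted stand (distance between spreader and stand_seat above 0.09 m), for 0.1 s.
2. the spreader stands fully home in the empty slot, released (horizontal distance between spreader and slot below 0.007 m and z of spreader in the frame of slot between -0.006 and 0.006 m and angle between the z axis of spreader and the z axis of slot, either way round below 0.1 rad and angle between spreader's own z axis and vertical below 0.1 rad and angle between the x axis of spreader and the x axis of slot, either way round below 0.1 rad and linear speed of spreader below 0.02 m/s and contact force between the fingers and spreader below 0.05 N), for 0.2 s.
3. the lid is shut (value of joint lid below 0.06 rad), for 0.1 s.
4. the turnbutton is turned across the lid's tab (value of joint turnbutton above 1.3 rad), for 0.1 s.
At the end, for the whole second after the job is handed in: Red spreader home in the once empty slot (7 mm sideways, 6 mm height, 0.1 rad, either way round), released, at rest; lid under 0.06 rad; turnbutton over 1.3 rad; spare spreaders within 20 mm, bottles, cups and tape within 30 mm of their starts (all of step 2 and value of joint lid below 0.06 rad and value of joint turnbutton above 1.3 rad and distance of each of spare_a, spare_b from where it was at the start of the episode below 0.02 m and distance of each of squeeze_bottle, paint_jar, mixing_cup, tape_roll, reducer_can, rinse_cup from where it was at the start of the episode below 0.03 m); the robot touches nothing.
It fails at once if the spreader was dropped into the slot (faster than 0.5 m/s inside it) (horizontal distance between spreader and slot below 0.03 m and z of spreader in the frame of slot below 0.045 m and linear speed of spreader above 0.5 m/s).
It fails at once if a spare spreader was displaced by more than 20 mm (distance of any of spare_a, spare_b from where it was at the start of the episode above 0.02 m).
It fails at once if a bottle, cup or the tape was displaced by more than 30 mm (distance of any of squeeze_bottle, paint_jar, mixing_cup, tape_roll, reducer_can, rinse_cup from where it was at the start of the episode above 0.03 m).
It also fails if it takes over 67 s, if anything falls off the work surface, if the arm or the gripper's body presses on something with over 40 N, if the wrist force passes 120 N, or if a joint passes its speed limit or range.

ROBOT

A 7-joint arm with a two-finger parallel gripper is mounted at the origin on the work surface. World frame = base frame: x ahead of the robot, y to its left, z up, the work surface at z = 0. Lengths are in m, angles in rad, forces in N, time in s.
With the tool pointing down it reaches from about 0.375 to 0.925 m from the base axis. Payload 3.1 kg.
Tool frame: the origin (TCP) lies between the finger pads; the fingertips stand 19 mm ahead of it and the grasp point (between the pads) is the TCP; z points along the fingers, y is the direction in which the jaws open and shut (so a half turn about z gives the same grasp; the last joint's range is limited). The gripper opens to 85 mm and grips with 20 to 120 N. Pads are 22 mm wide; open, the fingers measure 114 mm over their backs; the gripper's body (76 mm by 85 mm) begins 54 mm behind the grasp point. The pads swing forward as they close: fully open they stand 13 mm farther back than shut.
Start: joints at [-0.098, 0.383, 0.044, 1.598, -0.018, 1.161, -0.05], TCP at [0.65, 0, 0.25] pointing down, gripper open.
Joint ranges: [-2.61, 2.61], [-0.41, 2.15], [-1.48, 1.57], [0, 2.5], [-1.57, 4.71], [0.05, 1.97], [-2.85, 2.85]. Speed limits (rad/s): [2.79, 2.79, 3.14, 3.14, 3.14, 3.14, 3.14].

INTERFACE

Orientations are given as a unit quaternion [x, y, z, w].
In Python, from bench import move_ptp, movel, move_j, move_gripper, pause, inverse_kinematics, read_camera, camera_params, MotionError, sign_off, look_for, tip_of, read_time_s, read_qpos, read_joint_vel, read_effort, read_eef_pos, read_tcp_rot, read_ft_force, read_ft_torque, read_finger_gap gives the robot as it stands. Calls block until the motion is done:
- move_ptp(position, orientation): joint-space move of the TCP to a pose.
- movel(position, orientation=None, speed=0.15): straight line of the TCP; orientation=None keeps the orientation; speed is the mean speed in m/s.
- move_j(angles): joint-space move.
- move_gripper(opening, effort=None): finger opening in m; effort is the grip in N (None keeps the last); returns when the fingers have stopped.
- pause(seconds).
- inverse_kinematics(position, orientation): joint angles nearest the present ones, or None.
- read_camera(name): name is "scene" or "side" or "wrist"; returns the picture (480x640x3 uint8, red, green, blue); there is no depth.
- camera_params(name): a dict with "K" (3x3 intrinsics, pixels), "camera_from_world" (4x4, takes a point from world to camera coordinates). Camera axes: x right, y down, z forward; pixel columns grow to the right and rows downward; lengths in m; the calibration is good to about 2 mm. A picture is of the moment at which its call begins: read the wrist's pose just before it. camera_params takes no time and is no camera call; for the wrist camera it gives the pose at the moment of the call.
A pose or a line that the arm cannot do raises MotionError and nothing moves.
- sign_off(): hands the job in, once; it reports no verdict.
Trained networks look in the newest picture that a camera, given by its name, has taken for a name from the list of things; names that differ only in an ending like _2 or _b are one class to them, and where a whole thing is asked for, a point or a joint stands for the part that bears it (a point fixed in the world has none). Each returns a list of dicts, best first, with "confidence" (0 to 1); they miss things now and then, are a little off and sometimes report something else, mostly with a low value. They report only what shows in the picture. A call takes as long as a camera call. They do not tell look-alikes from the thing itself.
- look_for(camera, name): "at" ([column, row] in pixels, amid what is visible of it).
- tip_of(camera, name): "at" ([column, row] in pixels: a listed point, or the origin of a listed thing).
Readings, each from a call of its own:
- read_time_s(): time.
- read_qpos(): joint angles.
- read_joint_vel(): joint speeds.
- read_effort(): joint torques, N m.
- read_eef_pos(): TCP position.
- read_tcp_rot(): TCP orientation.
- read_ft_force(): force on the tool from outside, world axes, zero at the start.
- read_ft_torque(): the same for the moment, N m.
- read_finger_gap(): finger opening in m.
Only numpy, scipy, OpenCV 4.12 (cv2) and the standard library are available. Lean on these libraries where they do the work, as an engineer would, in place of code of your own. Each camera call takes 0.05 s, during which the arm holds its last target. There are 200 camera calls.

## Working session

There is one attempt and no reset: what is moved stays moved. The work goes in short steps, each a Python script; the robot and the scene stay as the last script left them, time stands still between calls to the robot, and variables do not carry over. Pictures are saved under pics/ and viewed, and the job is handed in when it is done.

```bash
mkdir -p pics; ls; cat > h.py <<'E'
from bench import *
import numpy as np, cv2
from scipy.spatial.transform import Rotation as R
def shot(c,f):
    im=read_camera(c); cv2.imwrite('pics/'+f,cv2.cvtColor(im,cv2.COLOR_RGB2BGR)); return im
def ray(c,px,P=None):
    P=P or camera_params(c); K=np.array(P['K']);T=np.array(P['camera_from_world'])
    d=T[:3,:3].T@np.linalg.solve(K,[px[0],px[1],1.]); o=-T[:3,:3].T@T[:3,3]
    return o,d/np.linalg.norm(d)
def atz(c,px,z,P=None):
    o,d=ray(c,px,P); return o+d*(z-o[2])/d[2]
def proj(c,p,P=None):
    P=P or camera_params(c); q=np.array(P['camera_from_world'])@np.append(p,1); q=np.array(P['K'])@q[:3]; return q[:2]/q[2]
def tri(rs):
    A=sum(np.eye(3)-np.outer(d,d) for o,d in rs); b=sum((np.eye(3)-np.outer(d,d))@o for o,d in rs)
    x=np.linalg.solve(A,b); return x,[np.linalg.norm(np.cross(x-o,d)) for o,d in rs]
E
python3 - <<'E'
from h import *
np.set_printoptions(precision=4,suppress=True)
for c in ('scene','side','wrist'):
    shot(c,c+'0.png')
    P=camera_params(c); o,d=ray(c,(320,240)); print(c,o,d)
names=['spreader','spreader_grip','stand','stand_seat','case','slot','slot_mouth','lid_hinge','lid_edge','turnbutton_fin','spare_a']
for n in names:
    for c in ('scene','side'):
        print(n,c,[(np.round(r['at'],1).tolist(),round(r['confidence'],2)) for r in tip_of(c,n)[:4]])
print(read_time_s(),read_tcp_rot())
E
```

```text
pics
scene [ 1.1055 -0.458   1.137 ] [-0.499   0.3528 -0.7916]
side [0.1719 0.8175 0.6155] [ 0.2762 -0.8012 -0.5309]
wrist [0.6501 0.0731 0.374 ] [ 0.0018 -0.2943 -0.9557]
spreader scene [([343.8, 241.2], 0.73), ([350.2, 347.4], 0.72), ([297.6, 258.3], 0.71), ([367.8, 179.9], 0.62)]
spreader side [([246.6, 239.9], 0.95), ([404.1, 435.8], 0.91), ([241.6, 315.4], 0.87), ([346.4, 259.9], 0.79)]
spreader_grip scene [([266.3, 236.5], 0.94), ([353.7, 197.9], 0.66), ([433.1, 195.2], 0.62), ([453.7, 199.1], 0.62)]
spreader_grip side [([229.7, 297.8], 0.86), ([339.3, 445.0], 0.83), ([211.7, 226.6], 0.76), ([388.5, 256.4], 0.75)]
stand scene [([408.4, 242.1], 0.59)]
stand side [([246.0, 330.2], 0.94)]
stand_seat scene [([413.4, 230.6], 0.75), ([172.1, 355.1], 0.22)]
stand_seat side [([242.1, 316.9], 0.76)]
case scene [([304.2, 308.1], 0.84)]
case side [([300.5, 240.1], 0.64)]
slot scene [([284.8, 321.8], 0.72)]
slot side []
slot_mouth scene [([335.3, 296.4], 0.7), ([282.9, 305.8], 0.64)]
slot_mouth side [([308.6, 212.0], 0.58)]
lid_hinge scene [([318.7, 304.6], 0.57)]
lid_hinge side [([280.8, 207.3], 0.83)]
lid_edge scene [([335.9, 299.0], 0.95)]
lid_edge side [([307.6, 209.6], 0.73), ([250.3, 168.5], 0.64)]
turnbutton_fin scene [([351.9, 245.3], 0.5)]
turnbutton_fin side [([284.2, 226.6], 0.89)]
spare_a scene [([304.9, 303.3], 0.85), ([320.6, 296.8], 0.55), ([303.2, 308.4], 0.52)]
spare_a side [([177.8, 325.3], 0.35)]
1.25 [0.7071 0.7071 0.     0.    ]
```

View pics/scene0.png

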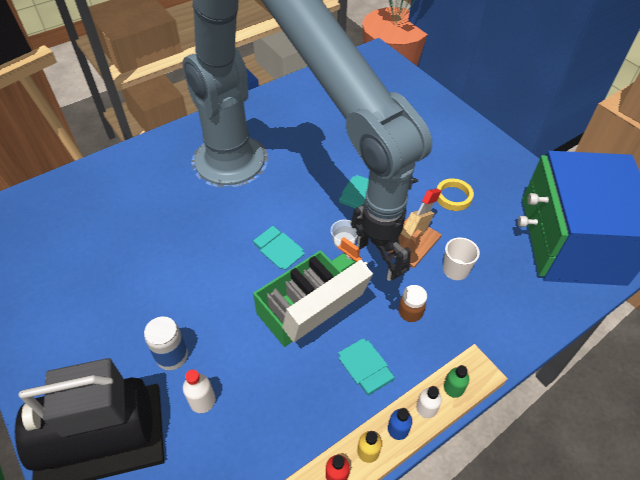

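View pics/side0.png

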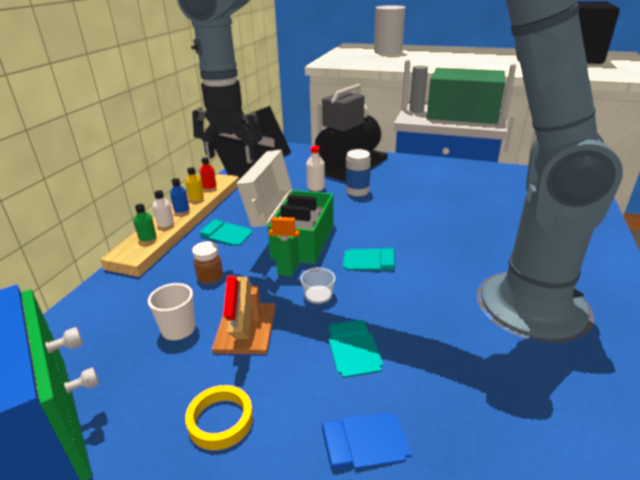

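View pics/wrist0.png

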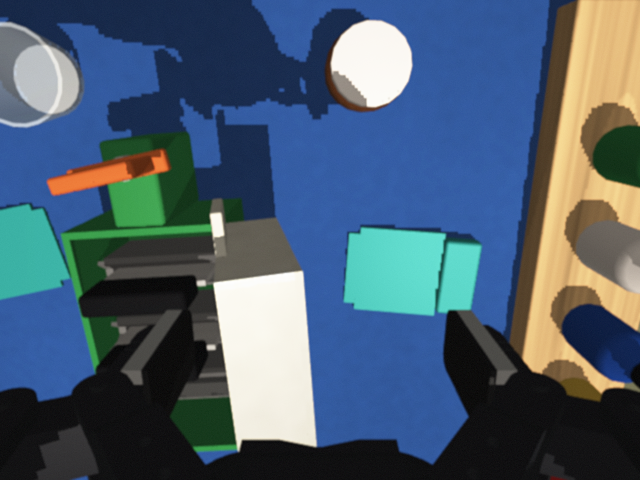

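The red spreader is at scene (432,196) and side (231,297), leaning in the stand. The teal and blue flat pieces are decoys. The case is at scene (305,300), with two black grips in it. Next I'll get coarse positions and look from higher up.

```bash
python3 - <<'E'
from h import *
np.set_printoptions(precision=4,suppress=True)
print('grip',tri([ray('scene',(432,197)),ray('side',(231,297))]))
print('seat',tri([ray('scene',(413.4,230.6)),ray('side',(242,317))]))
print('fin',tri([ray('scene',(349,245)),ray('side',(284,226.6))]))
print('boss/case', atz('scene',(304,300),.09))
for n,p,z in (('tape',(455,194),.024),('rinse',(460,246),.08),('jar',(414,294),.075),('cup',(345,232),.045),('bottle',(193,377),.13),('can',(161,330),.12)): print(n,atz('scene',p,z))
move_ptp([0.60,0.05,0.42],[0.7071,0.7071,0,0])
P=camera_params('wrist'); shot('wrist','w1.png'); shot('scene','s1.png')
np.save('P1.npy',P,allow_pickle=True)
print(ray('wrist',(320,240)),read_time_s())
E
```

```text
grip (array([0.5143, 0.2929, 0.127 ]), [np.float64(0.0005630999560974722), np.float64(0.0005630999560974086)])
seat (array([0.5252, 0.2441, 0.0397]), [np.float64(0.0029611970232415368), np.float64(0.00296119702324153)])
fin (array([0.5173, 0.0415, 0.1223]), [np.float64(0.002130951410519617), np.float64(0.0021309514105197895)])
boss/case [ 0.5617 -0.1146  0.09  ]
tape [0.4817 0.4286 0.024 ]
rinse [0.643  0.2777 0.08  ]
jar [0.6809 0.1018 0.075 ]
cup [0.4318 0.0947 0.045 ]
bottle [ 0.6045 -0.3968  0.13  ]
can [ 0.4711 -0.4033  0.12  ]
(array([0.6007, 0.122 , 0.5412]), array([-0.0021, -0.2956, -0.9553])) 2.1167
```

View pics/w1.png

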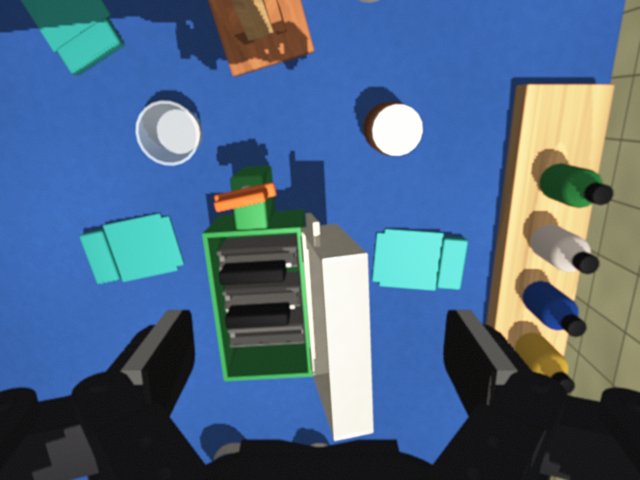

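View pics/s1.png

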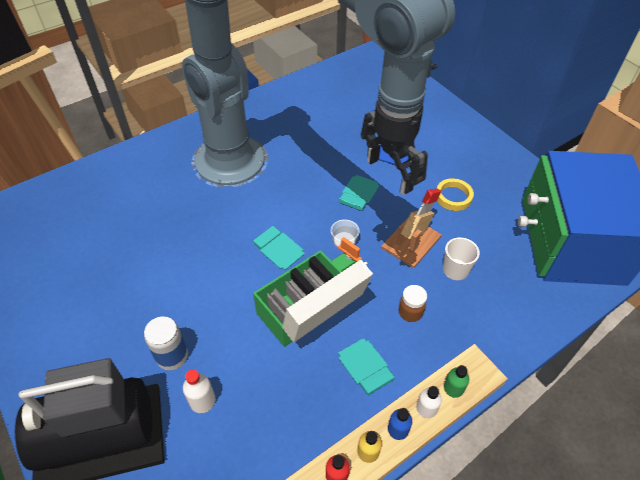

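```bash
python3 - <<'E'
from h import *
np.set_printoptions(precision=4,suppress=True)
P=np.load('P1.npy',allow_pickle=True).item()
c=np.array([atz('wrist',p,.09,P) for p in [(204,234),(305,229),(312,375),(226,380)]])
print(c, [np.linalg.norm(c[i]-c[(i+1)%4]) for i in range(4)], c.mean(0))
im=cv2.imread('pics/w1.png')[150:400,170:400]
cv2.imwrite('pics/w1c.png',cv2.resize(im,None,fx=2.4,fy=2.4,interpolation=cv2.INTER_CUBIC))
# look at case, tilted from -y side? view from above with TCP south->camera above case
q=R.from_quat([.7071,.7071,0,0])
for p in ([0.56,-0.19,0.40],[0.56,-0.14,0.40]):
    print(inverse_kinematics(p,q.as_quat()))
move_ptp([0.56,-0.17,0.40],q.as_quat())
P=camera_params('wrist'); shot('wrist','w2.png'); np.save('P2.npy',P,allow_pickle=True)
# and stand look
move_ptp([0.52,0.21,0.40],q.as_quat())
P=camera_params('wrist'); shot('wrist','w3.png'); np.save('P3.npy',P,allow_pickle=True)
shot('side','d3.png')
print(read_time_s())
E
```

```text
[[ 0.4726 -0.0107  0.09  ]
 [ 0.5847 -0.0048  0.09  ]
 [ 0.5917 -0.1914  0.09  ]
 [ 0.4853 -0.1987  0.09  ]] [np.float64(0.1122044289217405), np.float64(0.18674457831721203), np.float64(0.10659724129563924), np.float64(0.1885079311068249)] [ 0.5336 -0.1014  0.09  ]
[ 0.0993  0.1803  0.1839  1.5521 -0.0332  1.4123  0.2856]
[ 0.0419  0.1515  0.1494  1.5838 -0.0228  1.408   0.1933]
4.5917
```

View pics/w2.png

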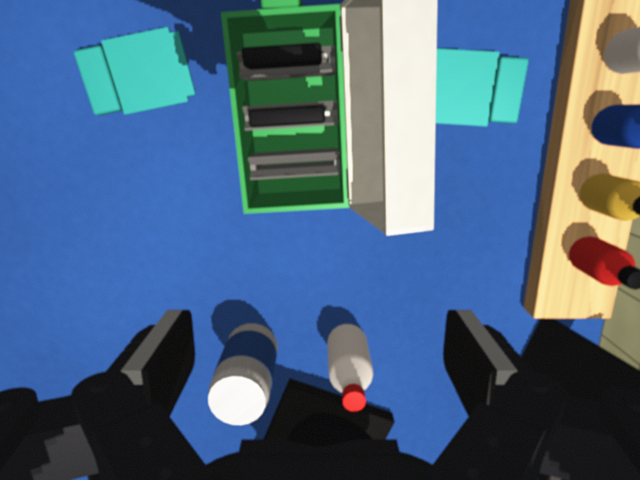

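View pics/w3.png

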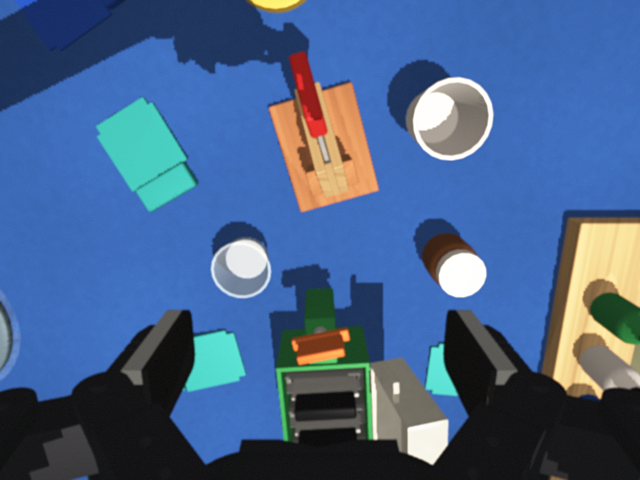

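View pics/w1c.png

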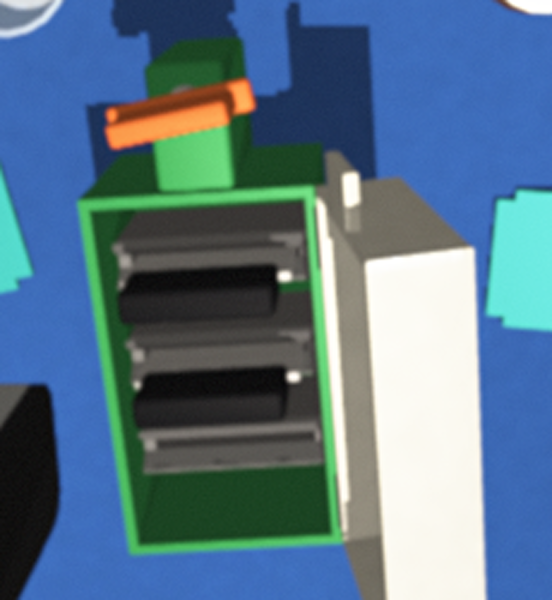

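Empty guide found: w2 (294,164), the end farthest from the boss. The other two hold black grips. In w3 the stand is at about (325,147) and the red grip bar runs from (300,55) to (318,132). I'll zoom in to read the corners.

```bash
python3 - <<'E'
import cv2
a=cv2.imread('pics/w2.png')[0:225,210:450]; b=cv2.imread('pics/w3.png')[40:220,255:395]
cv2.imwrite('pics/w2c.png',cv2.resize(a,None,fx=2.6,fy=2.6,interpolation=cv2.INTER_CUBIC))
cv2.imwrite('pics/w3c.png',cv2.resize(b,None,fx=3.3,fy=3.3,interpolation=cv2.INTER_CUBIC))
E
```

```text
(no output)
```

View pics/w2c.png

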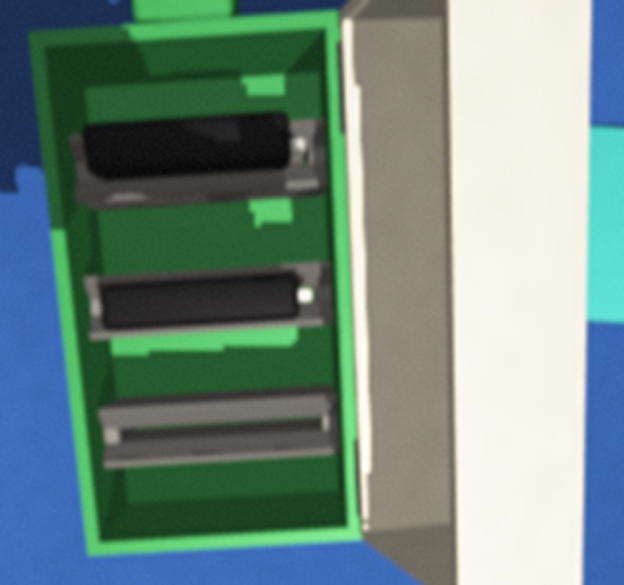

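View pics/w3c.png

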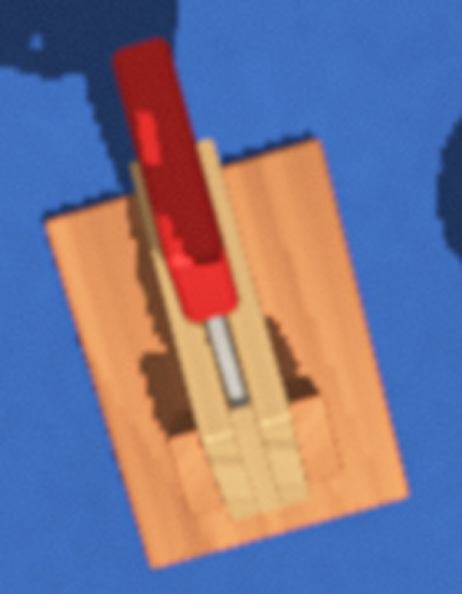

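```bash
cat > fit.py <<'E'
from h import *
from scipy.optimize import least_squares
np.set_printoptions(precision=4,suppress=True)
P={i:np.load(f'P{i}.npy',allow_pickle=True).item() for i in (1,2,3)}
def fit(obs,x0):
    def f(v):
        M=R.from_euler('z',v[2]).as_matrix()
        return np.concatenate([proj('wrist',M@np.array(l)+[v[0],v[1],0],P[i])-px for i,l,px in obs])
    s=least_squares(f,x0,loss='soft_l1'); print(s.x,np.round(f(s.x).reshape(-1,2),1).tolist()); return s.x
a,b=.055,.095
L=[(-a,b,.09),(a,b,.09),(a,-b,.09),(-a,-b,.09)]
obs=[(2,l,p) for l,p in zip(L,[(221.5,12.3),(340,4.6),(348.8,207.7),(243.8,213.5)])]
obs+=[(1,l,p) for l,p in zip(L,[(204,234),(302,229),(312,375),(225.5,380)])]
case=fit(obs,[.534,-.101,.0])
a,b=.065,.05
L=[(-a,b,.012),(-a,-b,.012),(a,-b,.012),(a,b,.012)]
# -x is up in image (+y); y then
px=[(268.6,105.2),(351.4,81.8),(379.2,190),(301.4,212.1)]
for order in (L,[L[1],L[0],L[3],L[2]]):
    st=fit([(3,l,p) for l,p in zip(order,px)],[.52,.244,-1.57+.25])
M=lambda v:(R.from_euler('z',v[2]).as_matrix(),np.array([v[0],v[1],0]))
m,t=M(case); s=m@[0,-.052,.064]+t; print('slot lip',s,proj('wrist',s,P[2]))
print('fin',m@[0,.137,.122]+t)
E
python3 fit.py
```

```text
[ 0.5322 -0.1009  0.062 ] [[-0.0, 0.4], [1.0, 0.4], [0.1, -0.0], [0.0, 0.1], [-1.2, -1.0], [-0.2, -1.9], [1.1, 0.6], [-1.2, 0.2]]
[ 0.5848  0.2352 -1.8493] [[162.0, 1.0], [-3.9, -0.9], [-63.0, 0.2], [92.7, -0.1]]
[ 0.5298  0.2353 -1.2937] [[-0.4, 1.0], [1.0, -1.0], [0.2, 0.0], [-0.7, -0.0]]
slot lip [ 0.5354 -0.1528  0.064 ] [294.5404 166.1769]
fin [0.5237 0.0359 0.122 ]
```

Fits agree: the predicted slot pixel is (294.5,166.2) against a measured (293.8,166). The grip from the stand pose matches the triangulated grip within 2 mm. Next: check IK for both grasp flips.

```bash
cat >> h.py <<'E'
CASE=(0.5322,-0.1009,0.062); ST=(0.5298,0.2353,-1.2937)
MC=R.from_euler('z',CASE[2]).as_matrix(); TC=np.array([CASE[0],CASE[1],0])
MS=R.from_euler('z',ST[2]).as_matrix(); TS=np.array([ST[0],ST[1],0])
c=lambda x,y,z: MC@np.array([x,y,z])+TC
s35,c35=np.sin(np.radians(35)),np.cos(np.radians(35))
ZS=MS@np.array([-s35,0,c35]); XS=MS@np.array([c35,0,s35])
SEAT=TS+[0,0,.045]
def tool(x,z): 
    x=np.array(x,float);z=np.array(z,float); return R.from_matrix(np.column_stack([x,np.cross(z,x),z])).as_quat()
E
python3 - <<'E'
from h import *
np.set_printoptions(precision=3,suppress=True)
for sg in (1,-1):
    # bar offset: spreader x ends at +case x * k ; tool x at slot = -case x
    q=tool(sg*XS,-ZS)
    off=-.008*XS*(-sg)   # toward case -x at slot, where spreader x = -sg*case x
    for d in (.08,.04,0): print(sg,d,inverse_kinematics(SEAT+ZS*(.103+d)+off,q))
    print('lift',inverse_kinematics(SEAT+ZS*(.103+.12)+off,q))
qs=tool(-MC[:,0],[0,0,-1])
for z in (.34,.11): print('slot',inverse_kinematics(c(-.008,-.052,z),qs))
qs=tool(MC[:,0],[0,0,-1])
for z in (.34,.11): print('slot flip',inverse_kinematics(c(-.008,-.052,z),qs))
print(read_qpos())
E
```

```text
1 0.08 [-0.093  0.933 -1.251  1.575  1.131  1.883  1.953]
1 0.04 [-0.048  0.971 -1.252  1.624  1.175  1.85   1.937]
1 0 [-0.005  1.017 -1.253  1.667  1.228  1.825  1.923]
lift [-0.139  0.902 -1.25   1.519  1.096  1.922  1.968]
-1 0.08 [-0.732  0.565 -0.236  1.593  0.591  1.453 -0.892]
-1 0.04 [-0.718  0.582 -0.215  1.643  0.606  1.381 -0.901]
-1 0 [-0.704  0.604 -0.191  1.687  0.623  1.31  -0.911]
lift [-0.748  0.554 -0.256  1.537  0.58   1.525 -0.883]
slot [ 0.058  0.122  0.164  1.739 -0.021  1.283  1.859]
slot [ 0.129  0.367  0.092  1.956 -0.045  0.821  1.878]
slot flip [-0.048  0.121  0.28   1.743 -0.035  1.282 -1.269]
slot flip [-0.045  0.376  0.296  1.964 -0.147  0.822 -1.177]
[-0.369  0.126 -0.094  1.611  0.013  1.406 -0.468]
```

```bash
python3 - <<'E'
from h import *
np.set_printoptions(precision=4,suppress=True)
q=tool(-XS,-ZS); g=SEAT+ZS*.103-.008*XS
move_gripper(.05,40)
move_ptp(g+ZS*.10,q)
P=camera_params('wrist'); shot('wrist','w4.png'); np.save('P4.npy',P,allow_pickle=True)
shot('side','d4.png')
B=lambda x,z,y=0: SEAT+XS*x+ZS*z+y*np.cross(ZS,XS)
for x,z in ((-.035,.117),(.035,.117)):
    print([ [proj(c_,B(x,z,y)).round(0).tolist() for y in (-.008,.008)] for c_ in ('wrist','side')])
print(read_time_s(),read_ft_force(),read_eef_pos()-(g+ZS*.1))
E
python3 - <<'E'
import cv2
a=cv2.imread('pics/d4.png')[170:370,130:330]; b=cv2.imread('pics/w4.png')
o=cv2.hconcat([cv2.resize(a,(480,480)),b]); cv2.imwrite('pics/m4.png',cv2.resize(o,(800,343)))
E
```

```text
[[[296.0, 195.0], [328.0, 195.0]], [[232.0, 314.0], [222.0, 314.0]]]
[[[299.0, 320.0], [328.0, 320.0]], [[236.0, 273.0], [226.0, 273.0]]]
6.0917 [ 1.0081  0.0355 -0.4855] [ 0.0032 -0.0023  0.0028]
```

View pics/m4.png

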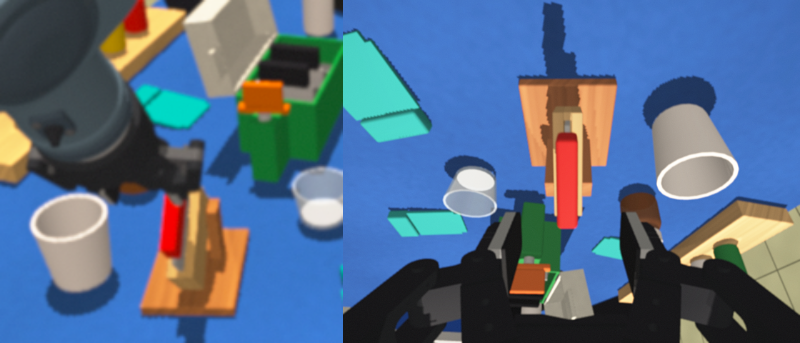

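In the wrist view the red bar spans columns 300–329, down to row 319. My model predicts 296–328 and 320, so it agrees within about 1 mm. The near end face explains the extra rows at the top. Grasping and drawing out.

```bash
python3 - <<'E'
from h import *
np.set_printoptions(precision=4,suppress=True)
q=tool(-XS,-ZS); g=SEAT+ZS*.103-.008*XS
pause(.2); print(read_eef_pos()-(g+ZS*.1))
movel(g,q,speed=.08); print('at',read_eef_pos()-g,read_ft_force())
move_gripper(0.0,50); print('gap',read_finger_gap(),read_ft_force())
movel(g+ZS*.03,q,speed=.05); print('f',read_ft_force(),read_finger_gap())
movel(g+ZS*.13,q,speed=.12); print('f',read_ft_force(),read_finger_gap())
shot('scene','s5.png');shot('side','d5.png')
print(read_time_s())
a=cv2.imread('pics/d5.png')[100:370,100:400]; b=cv2.imread('pics/s5.png')[100:300,300:520]
cv2.imwrite('pics/m5.png',cv2.hconcat([cv2.resize(a,(400,360)),cv2.resize(b,(396,360))]))
E
```

```text
[ 0.0017 -0.0014  0.0018]
at [0.0001 0.0009 0.0005] [-0.5904 -0.1032 -0.4526]
gap 0.015704035958907767 [-0.4606  1.2327  1.2642]
f [-0.2412 -0.0223 -1.3486] 0.01500407021527967
f [-0.4127  0.2008 -1.9915] 0.015536661722481492
9.925
```

View pics/m5.png

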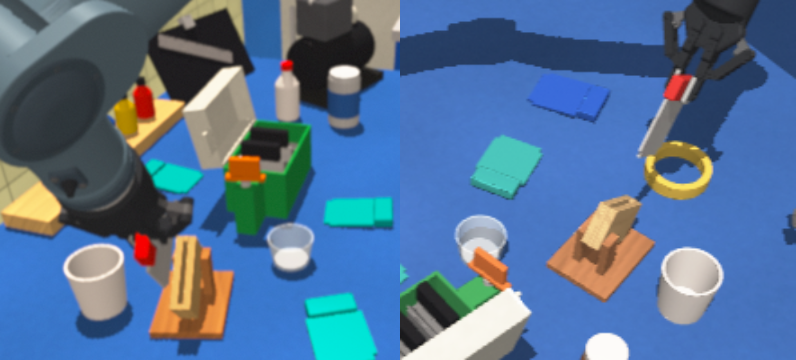

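The spreader is out of the stand and held. Carrying it over to hover above the slot, then checking the blade tip there.

```bash
python3 - <<'E'
from h import *
np.set_printoptions(precision=4,suppress=True)
qs=tool(-MC[:,0],[0,0,-1])
p=np.array(read_eef_pos()); 
movel(p+[0,0,.10],speed=.2)
move_ptp([.47,.15,.38],qs)
h=c(-.008,-.052,.30)
movel(h,qs,speed=.2); movel(c(-.008,-.052,.21),qs,speed=.1); pause(.2)
print(read_eef_pos()-c(-.008,-.052,.21),read_ft_force(),read_finger_gap(),read_time_s())
for n in ('scene','side'):
    shot(n,n[0]+'6.png')
    for x in (-.034,.034): print(n,'pred tip corner',x,proj(n,c(x,-.052,.21-.103)).round(1))
    for x in (-.04,.04): print(n,'corner85',x,proj(n,c(x,-.052,.21-.103+.085)).round(1))
a=cv2.imread('pics/s6.png')[190:350,220:400]; b=cv2.imread('pics/s6.png')
d=cv2.imread('pics/d6.png') if False else cv2.imread('pics/s6.png')
cv2.imwrite('pics/m6.png',cv2.resize(a,None,fx=4,fy=3.7))
E
ls pics
```

```text
[ 0.0005 -0.0001  0.0008] [-0.9458 -0.648  -1.4737] 0.01550332148327306 15.325
scene pred tip corner -0.034 [273.2 285.5]
scene pred tip corner 0.034 [291.8 306.6]
scene corner85 -0.04 [269.1 261.1]
scene corner85 0.04 [292.1 286.7]
side pred tip corner -0.034 [320.8 193.8]
side pred tip corner 0.034 [294.6 191.4]
side corner85 -0.04 [322.4 161.9]
side corner85 0.04 [290.3 159.4]
d3.png
d4.png
d5.png
m4.png
m5.png
m6.png
s1.png
s5.png
s6.png
scene0.png
side0.png
w1.png
w1c.png
w2.png
w2c.png
w3.png
w3c.png
w4.png
wrist0.png
```

View pics/m6.png

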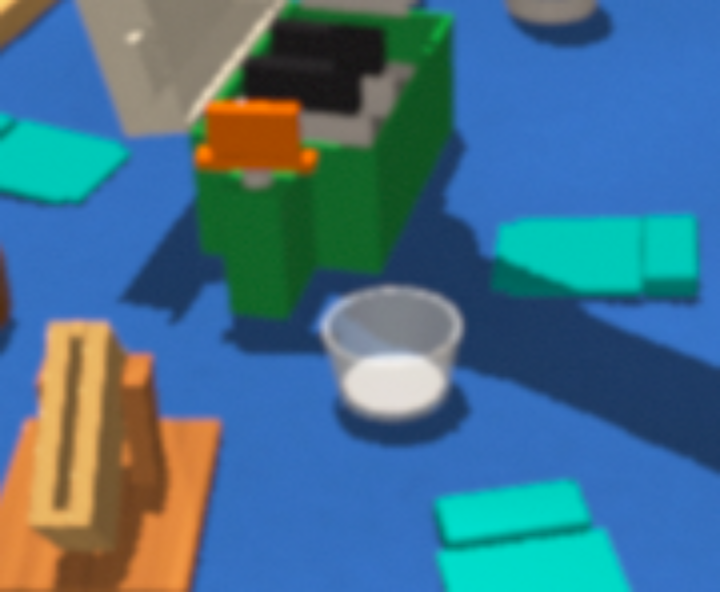

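The side shot overwrote the scene shot because both got the same file name. Retaking both, cropped at the blade.

```bash
python3 - <<'E'
from h import *
shot('scene','sc7.png');shot('side','sd7.png')
a=cv2.imread('pics/sc7.png')[230:350,230:350]; b=cv2.imread('pics/sd7.png')[130:230,250:350]
cv2.imwrite('pics/m7.png',cv2.hconcat([cv2.resize(a,(400,400),interpolation=2),cv2.resize(b,(400,400),interpolation=2)]))
E
```

```text
(no output)
```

View pics/m7.png

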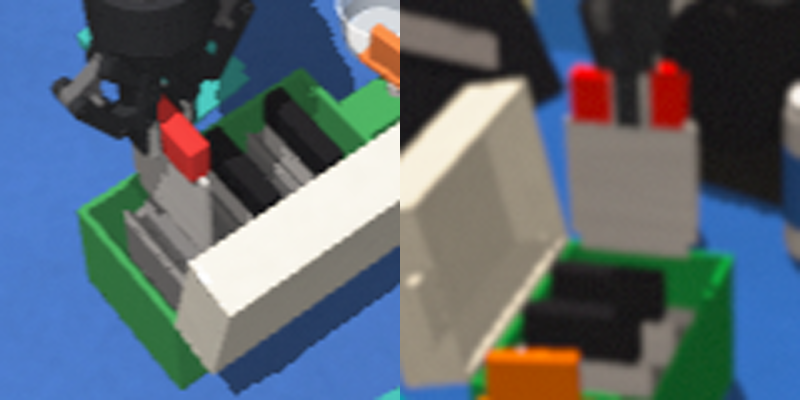

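```bash
python3 - <<'E'
from h import *
for n in ('side','scene'):
    im=cv2.imread(f'pics/{"sd7" if n=="side" else "sc7"}.png').astype(int)
    m=(im[...,2]>110)&(im[...,1]<75)&(im[...,0]<75)
    y0,y1,x0,x1=(140,165,285,330) if n=='side' else (255,290,270,300)
    yy,xx=np.nonzero(m[y0:y1,x0:x1]); print(n,'red bbox',xx.min()+x0,xx.max()+x0,yy.min()+y0,yy.max()+y0)
    C=np.array([proj(n,c(x,-.052+y,.21-.103+z)) for x in(-.035,.035) for y in(-.008,.008) for z in(.085,.117)])
    print(' pred bbox',C.min(0).round(1),C.max(0).round(1))
    print(' px per mm x', (proj(n,c(.01,-.052,.2))-proj(n,c(0,-.052,.2)))/10)
    for l in ((-.055,-.095),(.055,-.095),(-.055,.095)): print(' rim',l,proj(n,c(*l,.09)).round(1))
E
```

```text
side red bbox 293 321 145 161
 pred bbox [290.5 145.7] [321.2 163. ]
 px per mm x [-0.40184639 -0.03063571]
 rim (-0.055, -0.095) [333.1 193.2]
 rim (0.055, -0.095) [292.1 189.4]
 rim (-0.055, 0.095) [313.6 230.5]
scene red bbox 278 292 260 284
 pred bbox [266.3 251.6] [293.9 287.1]
 px per mm x [0.29025695 0.32184784]
 rim (-0.055, -0.095) [252.2 293.5]
 rim (0.055, -0.095) [281.6 328.5]
 rim (-0.055, 0.095) [319.9 250.7]
```

The spreader hangs about 2.5 mm toward case −x in the grip, shifting by that and inserting under force watch.

```bash
python3 - <<'E'
from h import *
np.set_printoptions(precision=3,suppress=True)
qs=tool(-MC[:,0],[0,0,-1]); X=-.0055
movel(c(X,-.052,.175),qs,speed=.06); f0=np.array(read_ft_force()); print('base',f0)
z=.175
while z>.098:
    z-=.005 if z>.125 else .002
    movel(c(X,-.052,z),qs,speed=.04); f=np.array(read_ft_force())-f0
    if z<.125 or np.linalg.norm(f)>2: print(round(z,3),f,read_eef_pos()[2])
    if f[2]>5 or np.linalg.norm(f[:2])>12: break
shot('scene','sc8.png');shot('side','sd8.png')
print(read_ft_torque(),read_finger_gap(),read_time_s(),MC.T@(np.array(read_eef_pos())-TC))
a=cv2.imread('pics/sc8.png')[230:350,230:350]; b=cv2.imread('pics/sd8.png')[130:230,250:350]
cv2.imwrite('pics/m8.png',cv2.hconcat([cv2.resize(a,(400,400),interpolation=2),cv2.resize(b,(400,400),interpolation=2)]))
E
```

```text
base [-0.134 -0.12  -1.638]
0.14 [-0.114  2.443 -1.162] 0.13957094555992983
0.13 [-0.123  2.209 -0.698] 0.12954169701276713
0.125 [ 0.392  1.636 -1.056] 0.12454775905512706
0.123 [ 0.646  1.469 -0.391] 0.12283003662725152
0.121 [ 0.061  2.519 -1.302] 0.12088310029061201
0.119 [ 1.572  1.86  -1.354] 0.11885861737973091
0.117 [ 0.894  2.388 -1.251] 0.11683492048606944
0.115 [ 1.443  1.815 -1.343] 0.1147878636075392
0.113 [ 1.022  2.17  -0.281] 0.1127876679889824
0.111 [0.687 2.237 0.017] 0.11078843847388263
0.109 [ 0.143  1.945 -0.795] 0.10879837466627723
0.107 [-1.622  3.449  6.777] 0.10815717907179265
[ 0.711  0.497 -0.011] 0.01560469293931044 21.3583 [-0.005 -0.052  0.108]
```

View pics/m8.png

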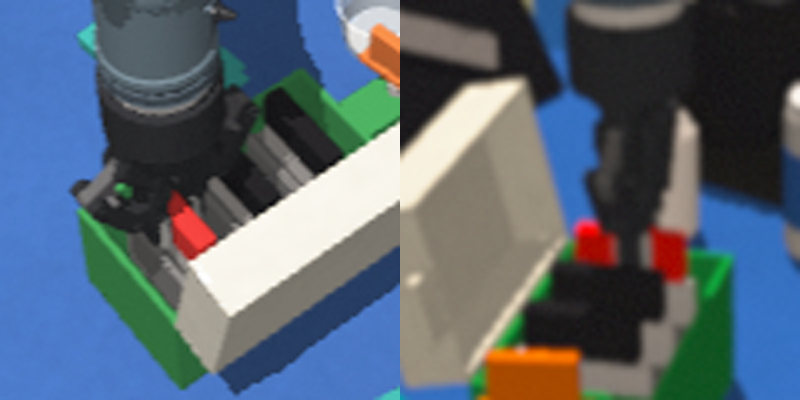

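It bottomed at TCP z 0.108, so the slot floor is at 0.005, equal to the 5 mm case floor. That means fully home. Releasing a little and retreating.

```bash
python3 - <<'E'
from h import *
np.set_printoptions(precision=3,suppress=True)
qs=tool(-MC[:,0],[0,0,-1])
move_gripper(.032); p=np.array(read_eef_pos()); print(read_finger_gap(),read_ft_force())
movel(c(-.0055,-.052,.17),qs,speed=.06); movel(c(-.03,-.052,.30),qs,speed=.25)
P=camera_params('wrist'); shot('wrist','w9.png'); shot('side','sd9.png')
for l in ((-.035,-.06,.122),(.035,-.06,.122),(.035,-.044,.122),(-.035,-.044,.122)):
    print('pred top corner',proj('wrist',c(*l),P).round(0),proj('side',c(*l)).round(1))
for th in (1.5,1.6,1.7,1.8): 
    x=.055-.11*np.cos(th)+.04*np.sin(th); z=.09+.11*np.sin(th)+.04*np.cos(th)
    print(th,'edge side',[proj('side',c(x,y,z)).round(1).tolist() for y in(-.095,.095)],'scene',[proj('scene',c(x,y,z)).round(1).tolist() for y in(-.095,.095)])
shot('scene','sc9.png');print(read_time_s())
a=cv2.imread('pics/sd9.png')[130:280,220:370]; b=cv2.imread('pics/w9.png')
cv2.imwrite('pics/m9.png',cv2.hconcat([cv2.resize(a,(360,360),interpolation=2),cv2.resize(b,(440,330))[:,:] if False else cv2.resize(b,(440,360))]))
E
```

```text
0.03184754011107437 [-1.179  0.495 -0.001]
pred top corner [307. 208.] [321.9 187. ]
pred top corner [308. 297.] [294.8 184.6]
pred top corner [328. 297.] [292.9 187.3]
pred top corner [329. 208.] [320.2 189.8]
1.5 edge side [[277.3, 147.6], [248.6, 178.7]] scene [[288.6, 311.7], [363.2, 261.8]]
1.6 edge side [[273.3, 148.7], [244.0, 179.9]] scene [[292.1, 316.6], [366.6, 266.4]]
1.7 edge side [[269.4, 150.2], [239.7, 181.5]] scene [[295.5, 321.7], [369.9, 271.1]]
1.8 edge side [[265.9, 152.2], [235.8, 183.6]] scene [[298.8, 326.9], [372.9, 275.9]]
23.6917
```

View pics/m9.png

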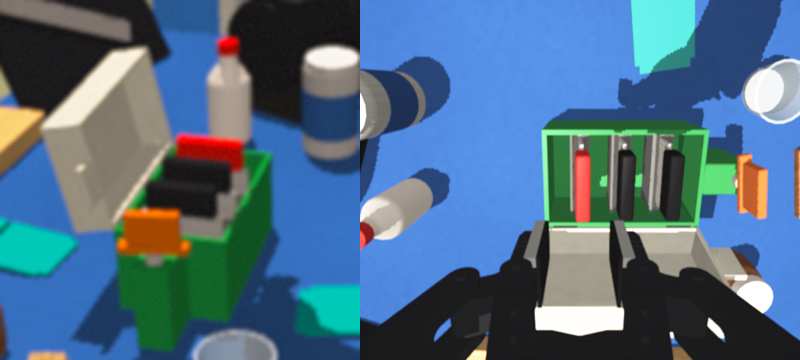

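View pics/sc9.png

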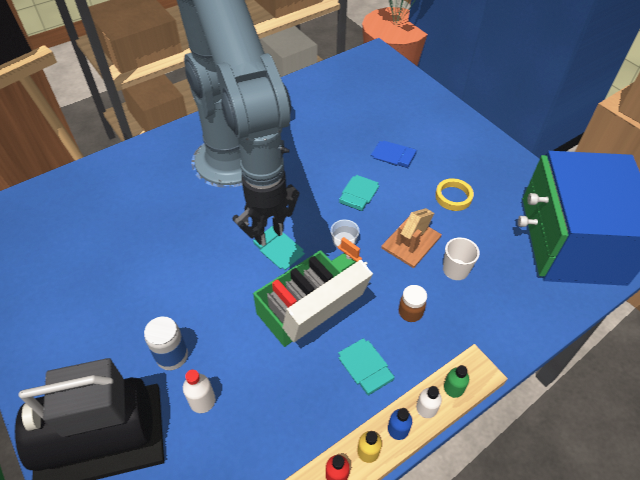

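The red grip stands level with the two black ones, released and seated. The lid is at about 1.65 rad. Now I'll close it with the shut fingers, following the lid's arc from behind.

```bash
python3 - <<'E'
from h import *
np.set_printoptions(precision=3,suppress=True)
qs=tool(-MC[:,0],[0,0,-1])
move_gripper(0.0,30)
movel(c(-.03,0,.33),qs,speed=.25); movel(c(.17,0,.33),qs,speed=.25); movel(c(.17,0,.19),qs,speed=.2)
f0=np.array(read_ft_force()); r=.085
for th in np.append(np.arange(1.6,.1,-.15),[.05]):
    x=.055-r*np.cos(th)+.04*np.sin(th)+.011; z=.09+r*np.sin(th)+.04*np.cos(th)+.019
    movel(c(x,0,z),qs,speed=.08 if th<1.55 else .1); f=np.array(read_ft_force())-f0
    print(round(th,2),f)
    if np.linalg.norm(f)>25: break
else:
    z=.151
    while z>.140:
        z-=.0015; movel(c(-.03,0,z),qs,speed=.03); f=np.array(read_ft_force())-f0; print(round(z,4),f)
        if f[2]>10: break
shot('side','sd10.png');shot('scene','sc10.png');print(read_time_s())
a=cv2.imread('pics/sd10.png')[130:280,220:370]; b=cv2.imread('pics/sc10.png')[200:360,230:390]
cv2.imwrite('pics/m10.png',cv2.hconcat([cv2.resize(a,(400,400),interpolation=2),cv2.resize(b,(400,400),interpolation=2)]))
E
```

```text
1.6 [ 1.63  -0.253  0.263]
1.45 [ 0.157  0.445 -0.013]
1.3 [ 0.277  0.47  -0.177]
1.15 [ 0.859  0.167 -0.929]
1.0 [-0.088 -0.231 -0.259]
0.85 [ 0.311  0.036 -1.204]
0.7 [-0.583 -0.103 -1.292]
0.55 [-0.101  0.076 -1.173]
0.4 [ 0.939 -2.119 -0.39 ]
0.25 [ 0.086 -0.519 -0.2  ]
0.05 [-0.068 -0.026 -0.148]
0.1495 [ 0.004  0.289 -0.88 ]
0.148 [-2.471  0.499  6.048]
0.1465 [-6.367  0.976 13.936]
31.5667
```

View pics/m10.png

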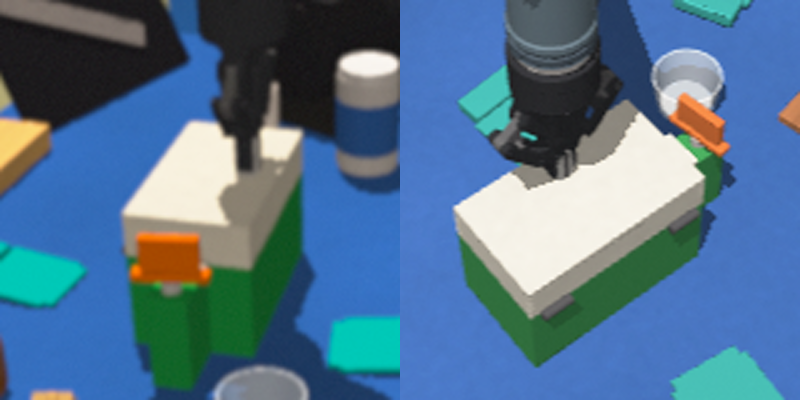

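The lid is shut: contact came at a tip height of 0.130, exactly its shut height. Now above the fin, with the tool yaw chosen so a +90° turn fits joint 7.

```bash
python3 - <<'E'
from h import *
np.set_printoptions(precision=3,suppress=True)
q0=tool(MC[:,0],[0,0,-1])
movel(c(-.03,0,.25),speed=.25)
move_gripper(.034,30)
move_ptp(c(0,.137,.25),q0); pause(.2)
shot('wrist','w11.png');shot('side','sd11.png')
C=[c(x,.137+y,.138) for x,y in((-.025,-.005),(.025,-.005),(.025,.005),(-.025,.005))]
print([[proj(n,p).round(0).tolist() for p in C] for n in('wrist','side')])
for a in (0,.8,1.6): print(inverse_kinematics(c(0,.137,.129),(R.from_euler('z',a)*R.from_quat(q0)).as_quat()))
print(read_time_s(),read_eef_pos()-c(0,.137,.25))
a=cv2.imread('pics/sd11.png')[150:270,240:360]; b=cv2.imread('pics/w11.png')
cv2.imwrite('pics/m11.png',cv2.hconcat([cv2.resize(a,(360,360),interpolation=2),cv2.resize(b,(440,360))]))
E
```

```text
[[[326.0, 281.0], [327.0, 199.0], [309.0, 199.0], [310.0, 281.0]], [[295.0, 218.0], [272.0, 216.0], [271.0, 218.0], [293.0, 221.0]]]
[-0.322  0.3    0.199  2.007 -0.079  0.842 -1.588]
[-0.269  0.299  0.138  2.004 -0.054  0.842 -0.809]
[-0.19   0.298  0.049  2.001 -0.019  0.843 -0.039]
35.7083 [-0. -0. -0.]
```

View pics/m11.png

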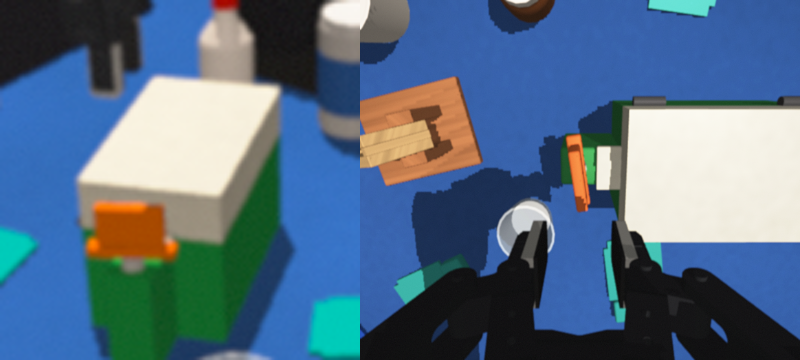

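The fin is where predicted (wrist centre about (317,232) against (318,240)), with a small initial turn of about 0.15 rad. Gripping and turning.

```bash
python3 - <<'E'
from h import *
np.set_printoptions(precision=3,suppress=True)
q0=R.from_quat(tool(MC[:,0],[0,0,-1])); Q=lambda a:(R.from_euler('z',a)*q0).as_quat()
p=c(0,.137,.130)
move_ptp(c(0,.137,.2),Q(.13)); movel(p,Q(.13),speed=.08); print(read_ft_force())
move_gripper(0.0,40); print('gap',read_finger_gap(),read_ft_force())
for a in np.append(np.arange(.3,1.5,.15),[1.53,1.58,1.62]):
    move_ptp(p,Q(a)); f=np.array(read_ft_force());t=np.array(read_ft_torque()); print(round(a,2),f,t)
    if np.linalg.norm(f)>40 or abs(t[2])>2.5: break
print(read_finger_gap(),read_time_s()); shot('side','sd12.png'); shot('scene','sc12.png')
a=cv2.imread('pics/sd12.png')[150:270,240:360]; b=cv2.imread('pics/sc12.png')[200:320,280:400]
cv2.imwrite('pics/m12.png',cv2.hconcat([cv2.resize(a,(400,400),interpolation=2),cv2.resize(b,(400,400),interpolation=2)]))
E
```

```text
[0.167 0.323 0.28 ]
gap 0.008910968326807055 [-1.017  1.623  3.783]
0.3 [-1.007  4.145  5.035] [0.637 0.3   0.035]
0.45 [-2.624  2.694  6.304] [0.731 0.349 0.085]
0.6 [-1.66   4.17   6.471] [0.821 0.392 0.097]
0.75 [-2.295  4.724  5.587] [0.875 0.453 0.046]
0.9 [-3.887  3.944  6.774] [0.971 0.563 0.052]
1.05 [-2.675  5.202  7.89 ] [ 1.011  0.693 -0.021]
1.2 [-3.336  4.788  7.949] [1.048 0.799 0.089]
1.35 [-4.728  5.112  8.667] [1.087 0.906 0.035]
1.53 [-5.05   5.106  9.127] [1.075 1.086 0.055]
1.58 [-5.779  5.377  9.921] [ 1.08   1.13  -0.128]
1.62 [-5.802  5.566  9.842] [ 1.195  1.179 -0.818]
0.009151341324216668 40.3083
```

View pics/m12.png

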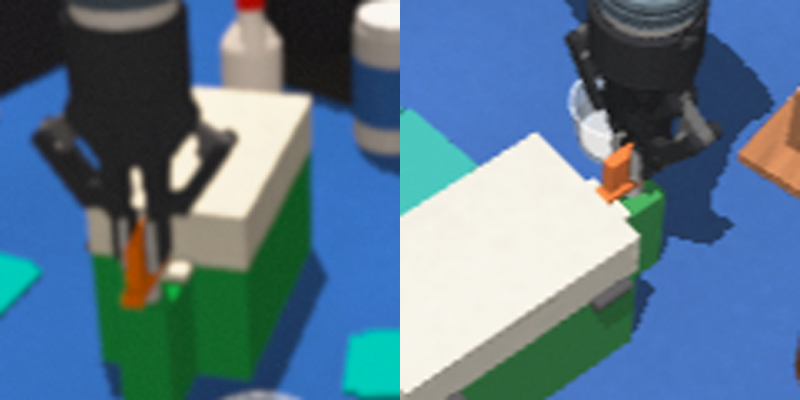

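Torque rose to −0.8 N m at 1.62 rad, so it has reached the stop. Releasing, retreating and checking.

```bash
python3 - <<'E'
from h import *
move_gripper(.034); pause(.1)
movel(c(0,.137,.25),speed=.1); movel(c(-.06,.05,.38),speed=.25); pause(.5)
print(read_ft_force(),read_time_s())
for n in('wrist','scene','side'): shot(n,n+'13.png')
a=cv2.imread('pics/side13.png')[140:320,200:380]; b=cv2.imread('pics/scene13.png')[170:410,120:480]
cv2.imwrite('pics/m13.png',cv2.hconcat([cv2.resize(a,(320,320),interpolation=2),cv2.resize(b,(480,320),interpolation=2)]))
E
```

```text
[0.51400087 0.26709745 0.3847201 ] 43.5333
```

View pics/m13.png

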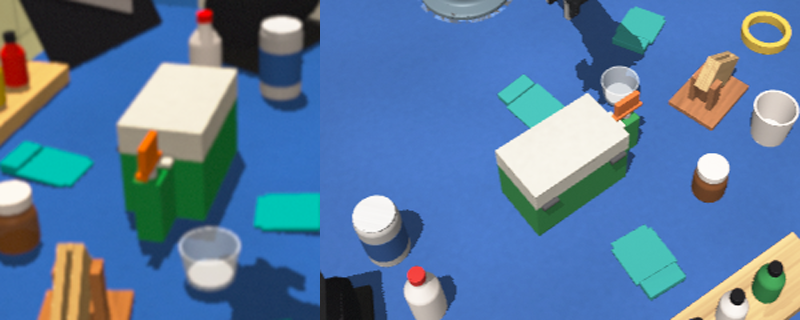

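View pics/wrist13.png

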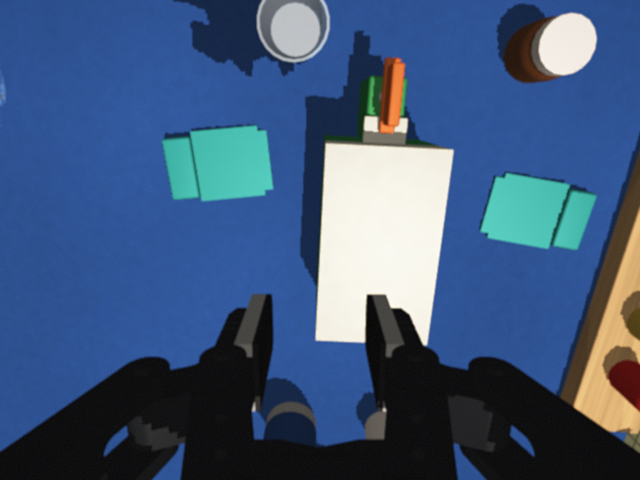

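The lid is flat and the orange wing lies over the tab at wrist (393,95–130), parallel to the case's long side. The bystanders have not moved and the arm is clear. Handing in.

```bash
python3 -c "
from bench import *
sign_off(); print(read_time_s())"
```

```text
the job is handed in; nothing more can be done
the job is handed in; nothing more can be done
```

The job is done and handed in at about 44 s of the 67 s allowed; the hand-in gives no verdict.

- **Spreader:** I drew the red spreader out along the slanted slot. It went slowly into the empty slot at the case's −y end, watching the force. It touched bottom with the slot floor at about 5 mm, the thickness of the case floor. After release its grip stood level with the two black ones. It was last seen before the lid closed.
- **Lid:** I swung it shut and pressed it down lightly. Contact came with the fingertips at 130 mm, exactly the lid's shut height.
- **Turnbutton:** I turned it to its stop; the resisting torque rose to about 0.8 N m at a commanded 1.62 rad. The last pictures show the wing lying across the tab.
- **Surroundings:** In the last pictures the bottles and cups near the case, the tape and the stand looked unmoved, and the arm was clear of everything. I compared them by eye and did not measure their positions.

One check disagreed. Before insertion the spreader hung about 2.5 mm off along the slot, so I corrected for it; sideways forces while inserting stayed under 4 N.

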